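Start the flange nut on a tube shaker's stud and clamp the hold-down plate

ROBOT

A 7-joint arm with a two-finger parallel gripper is mounted at the origin on a cart in front of the work surface, level with it; the furniture and walls round the work are solid. World frame = base frame: x ahead of the robot, y to its left, z up, the work surface at z = 0. Lengths are in m, angles in rad, forces in N, time in s.
With the tool pointing down it reaches from about 0.425 to 0.925 m from the base axis. Payload 6.8 kg.
Tool frame: the origin (TCP) lies on the front face of the gripper's body, between the roots of the fingers; the fingertips stand 73 mm ahead of it and the grasp point (between the pads) lies 54 mm ahead of it (env.nose_length is the distance from the TCP to the fingertips, in m); z points along the fingers, y is the line along which they close (so a half turn about z gives the same grasp; the last joint's range is limited). The gripper opens to 85 mm and grips with 20 to 120 N. Pads are 22 mm wide; open, the fingers measure 114 mm over their backs; the gripper's body (76 mm by 85 mm) begins 54 mm behind the grasp point. The pads swing forward as they close: fully open they stand 13 mm farther back than shut.
Start: joints at [-1.411, 0.477, 0.022, 1.555, -0.011, 1.109, -0.083], TCP at [0.179, 0.651, 0.304] pointing down, gripper open.
Joint ranges: [-2.96, 2.96], [-0.34, 2.1], [-1.41, 1.46], [0.24, 2.44], [-1.37, 4.51], [0.17, 1.92], [-2.96, 2.96]. Speed limits (rad/s): [2.39, 2.39, 3.14, 3.14, 3.14, 3.14, 3.14].

INTERFACE

Orientations are given as a unit quaternion [w, x, y, z].
In Python, from cell import env, kin, camera, calibration, job gives the robot as it stands. The module is installed in compiled form; this text tells all that it offers. Calls block until the motion is done:
- env.reach(position, orientation): joint-space move of the TCP to a pose.
- env.movel(position, velocity=0.15, rot=None, stop_force=None): straight line of the TCP; rot=None keeps the orientation; velocity is the mean speed in m/s. With stop_force (N) it stops when the force on the tool has changed by that much, and returns True; else False.
- env.goto_joints(angles): joint-space move.
- env.grip(opening, f_grip=None): finger opening in m; f_grip is the grip in N (None keeps the last); returns when the fingers have stopped.
- env.dwell(seconds).
- kin.inverse_kinematics(position, orientation): joint angles nearest the present ones, or None.
- env.get_state(): the state.
- camera(name): name is "side" or "top" or "wrist"; returns (picture, depth): 420x560x3 uint8, blue, green, red; 420x560 float32, m along the optical axis (not along the pixel's ray), 0 where there is no reading.
- calibration(name): a dict with "fx", "fy", "cx", "cy" (pixels), "rvec" (rotation vector, rad) and "tvec" (3), from world to camera coordinates, as OpenCV has them. Camera axes: x right, y down, z forward; pixel columns grow to the right and rows downward; lengths in m; the calibration is good to about 2 mm. A picture is of the moment at which its call begins: read the wrist's pose just before it. calibration takes no time and is no camera call; for the wrist camera it gives the pose at the moment of the call.
A pose or a line that the arm cannot do raises env.PlanningError and nothing moves.
- job.job_done(): hands the job in; it is judged then, once.
The state is a dict: "time": time; "qpos": joint angles; "joint_velocities": joint speeds; "joint_torque": joint torques, N m; "tcp_pos": TCP position; "orientation": TCP orientation; "force": force on the tool from outside, world axes, zero at the start; "torque": the same for the moment, N m; "opening": finger opening in m; "gripper_force": force on a finger pad.
Only numpy, scipy, OpenCV 4.12 (cv2) and the standard library are available. Lean on these libraries where they do the work, as an engineer would, in place of code of your own. Each camera call takes 0.05 s, during which the arm holds its last target. There are 200 camera calls.

TASK

The rack of vials on the tube shaker has to be clamped before a run. Set the steel flange nut on the shaker's stud and, pressing it down lightly, turn it backwards (anticlockwise from above) until it climbs over the end of the thread and drops in; then turn it clockwise until the sprung hold-down plate is fully home on the vial caps and the nut is snug. Do not force the thread, do not overtighten, and let go of the nut.

Things in the scene. Friction and masses are not known exactly. Their poses are not given: they have to be found in the camera images.
- nut_center (a point): Loose steel hex flange nut, flange down on the table, 0.15 kg. 30 mm high, 36 mm across flats, flange 48 mm in diameter and 4 mm thick at its foot; the flats rise from 5 to 30 mm. This point: on its axis, 15 mm above the underside. z up its axis; a flat faces x and every 60 degrees from it. Bore 26 mm; four inward thread ridges leave 20 mm, the lowest 8 mm above the underside.
- stud_end (a point): Top of the fixed upright steel stud, on its axis, in the middle of the shaker (white housing 128 x 168 mm, dark rack of capped vials, square aluminium plate on top). The end is a smooth pilot 18 mm in diameter and 14 mm long, tapering to 11 mm over its last 4 mm. A nut lowered over it rests on the thread, its centre 6 to 12 mm below this point, according to the angle.
- thread_top (a point): Top of the stud's thread, on the axis, 14 mm below its end. Right-hand, four-start, 25 mm in diameter, ridges 6 mm apart, 24 mm a turn; 1.4 mm play. Its four ends stand at an unknown angle, new each time, not shown by these axes. Backed off under 3 to 6 N the nut climbs 3.8 mm a radian and within 1.7 rad passes the ends and drops about 5 mm: the push vanishes. Over 30 N on the ends spoils them.
- plate (a joint): Downward travel in m of the sprung hold-down plate (aluminium, 90 mm square, 4 mm thick, round the stud): 0 = up, as it starts; 0.004 = fully home on the vial caps, where it stops. Its springs push back with 4 N at first, 8 N when home. From the drop, 1.6 to 2.4 rad of clockwise turning bring it home; friction in the thread holds it when the nut is let go.
- washer_top (a point): Top, on the axis, of the black elastic washer (48 mm in diameter, 2.5 mm thick) in the middle of the plate, on which the nut's flange beds; it starts 28.5 mm below the stud's end. With the plate home only the washer yields (30 N a mm, up to 1.6 mm) and the torque on the nut rises from under 0.1 N m: at 0.2 to 0.3 N m it is snug and presses with 20 to 30 N. Over 50 N is overtight.
Mind the look-alikes: they are no part of the job. What is shaped like the part that bears nut_center but red or turquoise is not meant.

How it is judged:
On the way, in this order (a step that is already met when the one before it is completed fails the run):
1. the nut, standing on the stud, has been backed off up to the very end of the thread (it bears on the thread ends) (contact force between nut and thread_ends above 0.3 N and horizontal distance between nut_center and stud_end below 0.003 m and z of nut_center in the frame of stud_end above -0.0079 m), for 0.03 s.
2. the nut has dropped into the thread (horizontal distance between nut_center and stud_end below 0.003 m and z of nut_center in the frame of stud_end below -0.0112 m), for 0.1 s.
At the end, for the whole second after the job is handed in: the plate is home (at least 3.6 of its 4 mm down), held there by the nut, which sits upright on the stud (within 3 mm of its axis and 0.1 rad of upright), bears on the plate's washer and is at rest and let go (value of joint plate above 0.0036 m and horizontal distance between nut_center and stud_end below 0.003 m and angle between nut_center's own z axis and vertical below 0.1 rad and linear speed of nut below 0.02 m/s and contact force between nut and plate above 2 N); the robot touches nothing.
It fails at once if the nut is pressed on the ends of the thread with over 30 N (contact force between nut and thread_ends above 30 N).
It fails at once if the nut is overtightened (it presses on the plate with over 50 N) (contact force between nut and plate above 50 N).
It also fails if it takes over 61 s, if anything falls off the work surface, if the arm or the gripper's body presses on something with over 40 N, if the wrist force passes 120 N, or if a joint passes its speed limit or range.

## Working session

There is one attempt and no reset: what is moved stays moved. The work goes in short steps, each a Python script; the robot and the scene stay as the last script left them, time stands still between calls to the robot, and variables do not carry over. Pictures are saved under pics/ and viewed, at most 10 in all, crops included, and the job is handed in when it is done.

```bash
mkdir -p pics
python3 - <<'E'
from cell import env,kin,camera,calibration,job
import cv2,numpy as np
for n in("side","top"):
    p,d=camera(n);cv2.imwrite(f"pics/{n}0.png",p);np.save(f"pics/{n}0.npy",d);c=calibration(n);print(n,c)
s=env.get_state();print(s["time"],s["tcp_pos"],s["orientation"],s["opening"],env.nose_length)
E
```

```text
side {'fx': 395.4665482466334, 'fy': 395.4665482466334, 'cx': 281.0161489340462, 'cy': 209.1588187162328, 'rvec': array([ 1.95111443, -0.38066003,  0.23684942]), 'tvec': array([-0.36943826,  0.26570245,  0.53859391])}
top {'fx': 487.6072420154443, 'fy': 487.6072420154443, 'cx': 275.2575510923523, 'cy': 216.53295077404798, 'rvec': array([ 2.15664087, -2.18358133,  0.06162731]), 'tvec': array([0.23110544, 0.51866681, 0.9525405 ])}
0.1 [0.17850996 0.65052662 0.30301787] [-5.08801178e-05  1.33501462e-01  9.91048264e-01 -8.34447559e-04] 0.08545637882368155 0.0726
```

View pics/top0.png

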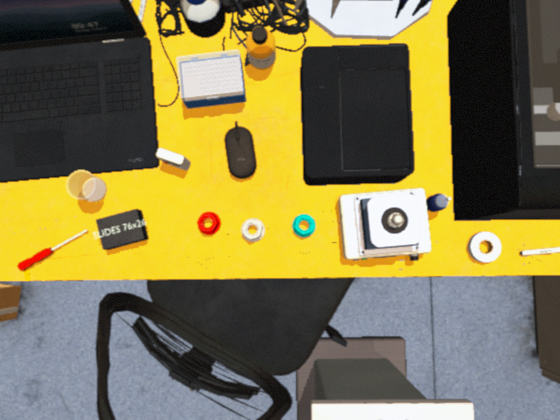

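View pics/side0.png

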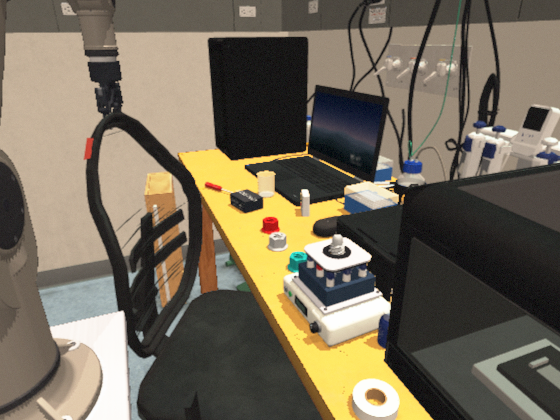

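Top view: red nut (208,223), bare steel nut (253,230), turquoise nut (304,225) and a tape roll (485,246). The steel nut at (253,230), which is (278,241) in the side view, fits the description. The stud is at about (394,219) in top and (337,240) in side. I'll confirm with enlarged crops.

```bash
cat > h.py <<'E'
from cell import env,kin,camera,calibration,job
import cv2,numpy as np
from scipy.spatial.transform import Rotation as R
def K(c): return np.array([[c["fx"],0,c["cx"]],[0,c["fy"],c["cy"]],[0,0,1.]])
def P(c): return K(c)@np.c_[cv2.Rodrigues(c["rvec"])[0],c["tvec"]]
def tri(c1,p1,c2,p2):
    X=cv2.triangulatePoints(P(c1),P(c2),np.float64(p1).reshape(2,1),np.float64(p2).reshape(2,1));return X[:3,0]/X[3,0]
def atz(c,p,z):  # pixel -> world at height z
    Rm=cv2.Rodrigues(c["rvec"])[0];o=-Rm.T@c["tvec"];d=Rm.T@np.linalg.inv(K(c))@np.r_[p,1.];return o+d*(z-o[2])/d[2]
def down(yaw): # tool y axis at angle yaw (mod pi) in world xy, z down
    y=np.array([np.cos(yaw),np.sin(yaw),0]);z=np.array([0,0,-1.]);q=R.from_matrix(np.c_[np.cross(y,z),y,z]).as_quat();return q[[3,0,1,2]]
E
python3 - <<'E'
from h import *
t=cv2.imread("pics/top0.png");s=cv2.imread("pics/side0.png")
def cr(i,x,y,w=25):return cv2.resize(i[y-w:y+w,x-w:x+w],(300,300),interpolation=cv2.INTER_CUBIC)
cv2.imwrite("pics/m.png",np.vstack([np.hstack([cr(t,253,230),cr(t,394,219)]),np.hstack([cr(s,278,241),cr(s,337,245)])]))
ct,cs=calibration("top"),calibration("side")
print(tri(ct,(253,230),cs,(278,238)),tri(ct,(394,218),cs,(337,236)))
dt=np.load("pics/top0.npy")
for p in((253,230),(394,218)):print(atz(ct,p,0.03 if p[0]<300 else .15),dt[p[1]-3:p[1]+4:3,p[0]-3:p[0]+4:3])
E
```

```text
[0.49595861 0.26902076 0.02453913] [0.50639958 0.01600024 0.14841093]
[0.49473121 0.26899039 0.03      ] [[0.9980231  1.0006063  0.9995083 ]
 [0.9982744  0.99675477 0.9967649 ]
 [0.9966846  0.9974172  0.9682259 ]]
[0.5061231  0.01642939 0.15      ] [[0.8558907  0.8474381  0.84197295]
 [0.85624164 0.84270227 0.8406744 ]
 [0.8530717  0.84032553 0.83952075]]
```

View pics/m.png

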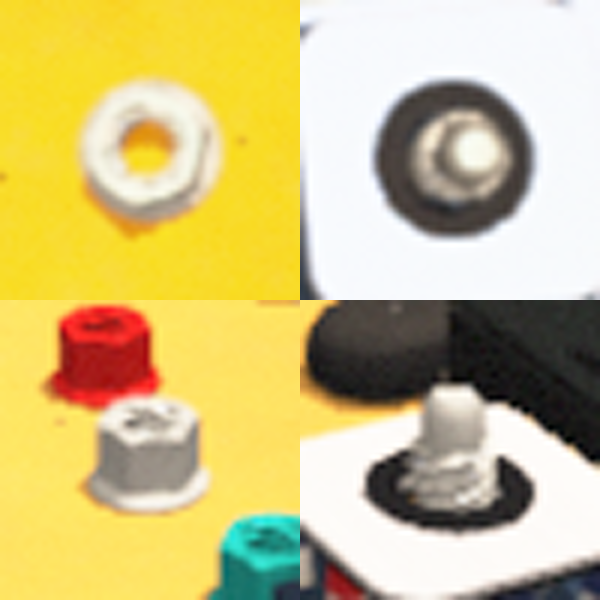

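The crops confirm the plain steel hex nut, with red and turquoise as decoys. I'll go over the nut, then the stud, with the wrist camera.

Run:
```python
from h import *
ct,cs=calibration("top"),calibration("side")
print(tri(ct,(252.5,229.7),cs,(277.5,236)),tri(ct,(398.2,219.3),cs,(337.3,235.3)))
for y in np.arange(-3,3.2,.5):
    a=kin.inverse_kinematics([.507,.012,.2],down(y));b=kin.inverse_kinematics([.495,.269,.22],down(y))
    print(round(y,2),None if a is None else np.round(a,2),None if b is None else np.round(b,2))
yaw=np.pi/2
t0=env.get_state()["time"]
env.reach([.48,.269,.2],down(yaw))
s=env.get_state();print(s["time"]-t0,np.round(s["qpos"],2),s["force"])
c=calibration("wrist");p,d=camera("wrist");cv2.imwrite("pics/w1.png",p);np.save("pics/w1.npy",d)
import pickle;pickle.dump(c,open("pics/w1.pkl","wb"));print(P(c)@[.495,.269,.03,1])
Rm=cv2.Rodrigues(c["rvec"])[0];print("cam",-Rm.T@c["tvec"],Rm[2])
```

```text
[0.49586343 0.26983784 0.02945806] [0.50358725 0.00998468 0.15317514]
-3.0 [-1.04  0.73  1.28  2.1  -0.86  1.   -2.29] [-0.44  0.4  -0.21  1.89  0.11  0.86  2.58]
-2.5 [-1.04  0.73  1.28  2.1  -0.86  1.   -1.79] [-1.45  0.79  1.27  1.96 -0.87  1.1  -2.29]
-2.0 [-1.04  0.73  1.28  2.1  -0.86  1.   -1.29] [-1.45  0.79  1.27  1.96 -0.87  1.1  -1.79]
-1.5 [-0.93  0.54  1.03  2.09 -0.63  0.85 -1.02] [-1.13  0.47  0.69  1.94 -0.38  0.87 -1.75]
-1.0 [-0.79  0.45  0.82  2.09 -0.46  0.79 -0.69] [-1.06  0.44  0.58  1.94 -0.32  0.86 -1.31]
-0.5 [-0.74  0.42  0.74  2.08 -0.4   0.78 -0.25] [-1.01  0.43  0.51  1.93 -0.27  0.85 -0.85]
0.0 [-0.68  0.4   0.67  2.08 -0.36  0.77  0.21] [-0.97  0.42  0.46  1.93 -0.24  0.85 -0.38]
0.5 [-0.63  0.39  0.6   2.08 -0.31  0.76  0.66] [-0.89  0.41  0.36  1.93 -0.19  0.84  0.07]
1.0 [-0.59  0.37  0.54  2.08 -0.28  0.76  1.13] [-0.82  0.4   0.27  1.92 -0.14  0.84  0.52]
1.5 [-0.53  0.36  0.47  2.07 -0.24  0.76  1.59] [-0.74  0.39  0.17  1.91 -0.09  0.84  0.97]
2.0 [-0.48  0.36  0.41  2.07 -0.2   0.75  2.05] [-0.66  0.39  0.06  1.91 -0.03  0.84  1.42]
2.5 [-0.37  0.34  0.27  2.06 -0.13  0.75  2.48] [-0.57  0.39 -0.05  1.9   0.02  0.85  1.87]
3.0 [-0.29  0.34  0.18  2.06 -0.09  0.75  2.94] [-0.49  0.4  -0.14  1.9   0.07  0.85  2.32]
1.8083 [-0.74  0.4   0.15  1.96 -0.08  0.79  1.02] [-0.9547583   0.62772047  0.30146333]
[70.87200615 57.80790898  0.25642677]
cam [0.40763583 0.26961827 0.27155277] [ 0.28464193  0.00169497 -0.95863241]
```

View pics/w1.png

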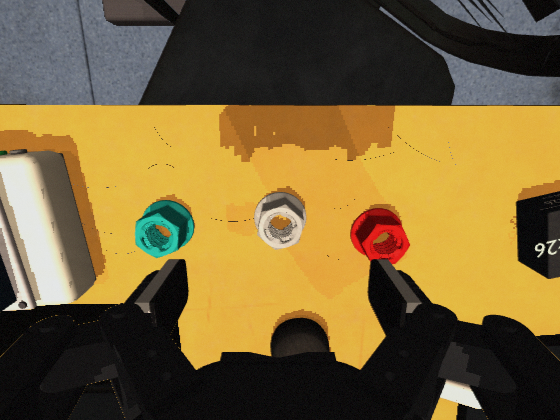

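The wrist view shows the steel nut at (280,220), turquoise at (165,228) and red at (381,236). I'll enlarge it to read the hex orientation.

Run:
```python
import cv2
p=cv2.imread("pics/w1.png")[180:255,245:320]
cv2.imwrite("pics/w1c.png",cv2.resize(p,(600,600),interpolation=cv2.INTER_CUBIC))
```

```text
(no output)
```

View pics/w1c.png

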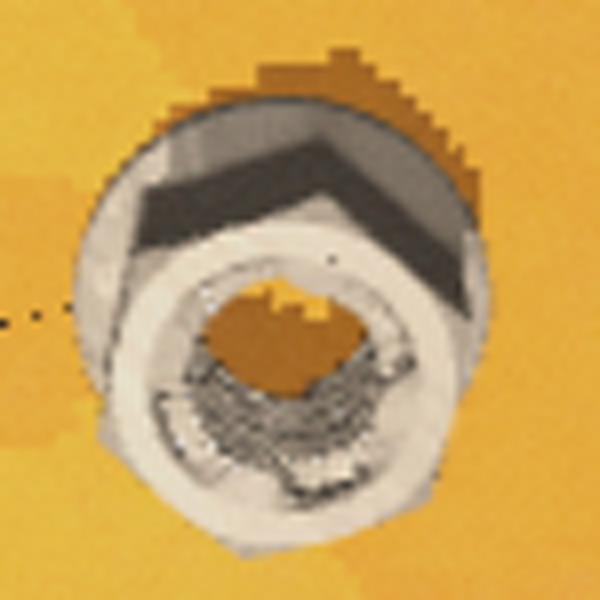

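Run:
```python
from h import *
import pickle
c=pickle.load(open("pics/w1.pkl","rb"))
cor=np.array([(135,248),(322,195),(468,318),(432,492),(245,552),(103,430)])/8+[245,180]-.44
W=np.array([atz(c,p,.03) for p in cor])[:,:2];m=W.mean(0)
v=W-m;r=np.hypot(*v.T);a=np.arctan2(v[:,1],v[:,0]);print("nut",m,r)
ph=np.angle(np.mean(np.exp(6j*a)))/6;print("corner phase",ph,"resid",np.degrees(np.angle(np.exp(6j*(a-ph)))/6),"flat normals",[round((ph+np.pi/6+k*np.pi/3)%(2*np.pi),3) for k in range(6)])
t0=env.get_state()["time"]
S=np.array([.5036,.011])
ims=[]
for i,(pos,y) in enumerate([((.488,.011,.33),np.pi/2),((.5036,-.005,.33),0.)]):
    env.reach(pos,down(y));s=env.get_state()
    c=calibration("wrist");p,d=camera("wrist");cv2.imwrite(f"pics/s{i}.png",p);pickle.dump((c,d,s),open(f"pics/s{i}.pkl","wb"))
    u=P(c)@[*S,.152,1];u=(u[:2]/u[2]).astype(int);print(u,s["time"]-t0,s["tcp_pos"],np.round(s["qpos"],2))
    x0,y0=u-40;ims.append(cv2.resize(p[y0:y0+80,x0:x0+80],(400,400),interpolation=cv2.INTER_CUBIC));print("x0,y0",x0,y0)
cv2.imwrite("pics/sm.png",np.hstack(ims))
```

```text
nut [0.49583091 0.27209342] [0.02066964 0.01985052 0.02002773 0.02051386 0.02053852 0.02000794]
corner phase -0.19822842032556742 resid [-0.52256835  0.37720204 -0.45091865  1.31353894 -0.17098618 -0.54276105] flat normals [np.float64(0.325), np.float64(1.373), np.float64(2.42), np.float64(3.467), np.float64(4.514), np.float64(5.561)]
[276 223] 1.1167000000000002 [0.48794381 0.01261454 0.32939875] [-0.4   0.14  0.27  1.97 -0.04  1.04  1.47]
x0,y0 236 183
[277 187] 2.5000000000000004 [ 0.50359514 -0.00452901  0.32975856] [-0.5   0.17  0.44  1.95 -0.08  1.04 -0.02]
x0,y0 237 147
```

View pics/sm.png

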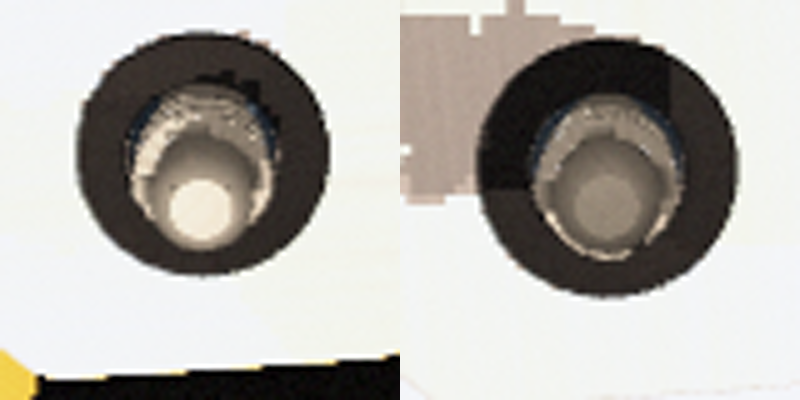

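The flat stud tip is at (276.2,224.8) in view 0 and (278.2,188.6) in view 1. The washer centres are at about (276.7,213.7) and (278.4,180.5). I'll triangulate these.

Run:
```python
from h import *
import pickle
c0,d0,s0=pickle.load(open("pics/s0.pkl","rb"));c1,d1,s1=pickle.load(open("pics/s1.pkl","rb"))
f=lambda x,y,o:np.array([x,y])/5+o-.4
a,b=f(201,209,[236,183]),f(206,208,[237,147]);T=tri(c0,a,c1,b);print("tip",T,[atz(c,p,T[2])[:2] for c,p in((c0,a),(c1,b))])
a2,b2=f(203.5,153.5,[236,183]),f(207,167.5,[237,147]);W=tri(c0,a2,c1,b2);print("washer",W,[atz(c,p,W[2])[:2] for c,p in((c0,a2),(c1,b2))])
ct=calibration("top");print(atz(ct,(398.2,219.3),T[2]),atz(ct,(394.8,220.3),T[2]-.0285))
print(d0[int(a[1]),int(a[0])],d1[int(b[1]),int(b[0])])
for c,p,d in((c0,a,d0),(c1,b,d1)):
    D=d[int(p[1]),int(p[0])];Rm=cv2.Rodrigues(c["rvec"])[0];print(Rm.T@(np.linalg.inv(K(c))@np.r_[p,1]*D-c["tvec"]))
s=env.get_state();print(s["tcp_pos"],s["time"],s["force"])
```

```text
tip [0.50381985 0.01068963 0.15435391] [array([0.50381655, 0.01069429]), array([0.50382278, 0.01068475])]
washer [0.50403338 0.01101133 0.12239089] [array([0.50403741, 0.01100551]), array([0.50402971, 0.01101735])]
[0.50346646 0.01027348 0.15435391] [0.50377301 0.00980586 0.12585391]
0.2620306 0.25327733
[0.50406679 0.01069085 0.15365226]
[0.50382356 0.01053639 0.15370493]
[ 0.50358595 -0.00464389  0.329826  ] 4.5083 [0.40420426 0.06989446 0.52105687]
```

Run:
```python
from h import *
import pickle
N=np.array([.4958,.2712]);q=down(.325)
env.reach([*N,.2],q)
c=calibration("wrist");p,d=camera("wrist");pickle.dump((c,d),open("pics/n2.pkl","wb"));cv2.imwrite("pics/n2.png",p)
u=P(c)@[*N,.03,1];u=(u[:2]/u[2]).astype(int)-37;A=cv2.resize(p[u[1]:u[1]+75,u[0]:u[0]+75],(400,400),interpolation=cv2.INTER_CUBIC)
env.grip(.06,40)
r=env.movel([*N,.0815],velocity=.12,stop_force=15);print(r,env.get_state()["tcp_pos"],env.get_state()["force"])
env.grip(0.03,40);s=env.get_state();print(s["opening"],s["gripper_force"],s["force"],s["tcp_pos"])
env.movel([*N,.2],velocity=.2);s=env.get_state();print(s["opening"],s["gripper_force"],s["force"],s["tcp_pos"],s["time"])
c=calibration("wrist");p,d=camera("wrist");pickle.dump((c,d,s),open("pics/n3.pkl","wb"));cv2.imwrite("pics/n3.png",p)
v=P(c)@[*N,.148,1];v=(v[:2]/v[2]).astype(int)-50;B=cv2.resize(p[v[1]:v[1]+100,v[0]:v[0]+100],(400,400),interpolation=cv2.INTER_CUBIC)
print(u,v);cv2.imwrite("pics/nm.png",np.hstack([A,B]))
```

```text
False [0.49626156 0.2714362  0.08215149] [0.20247219 0.62715253 1.59664199]
0.03515719737184386 40.61062627930369 [-0.27533571 -0.71899339  6.42243604] [0.49631351 0.27152306 0.08246111]
0.03529070596717101 40.08222454038332 [-0.61639328 -0.0636039  -1.13625412] [0.49500959 0.27087593 0.1989479 ] 8.3167
[239 167] [229 233]
```

View pics/nm.png

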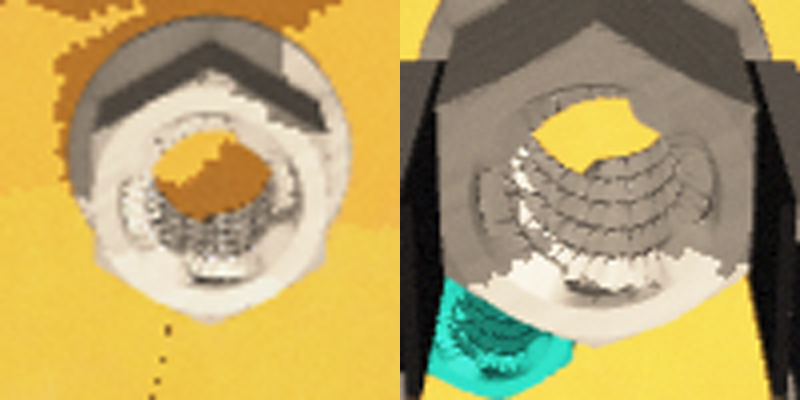

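The held nut is square between the pads, with its top face's corners readable in the right crop. I'll compute its centre in the tool frame with the same camera, then move over the stud.

Run:
```python
from h import *
import pickle
c,d,s=pickle.load(open("pics/n3.pkl","rb"))
cor=np.array([(36,106),(197,20),(356,102),(350,280),(195,345),(44,280)])/4+[229,233]-.375
tp=np.array(s["tcp_pos"]);q=s["orientation"];M=R.from_quat(np.roll(q,-1)).as_matrix()
W=np.array([atz(c,p,tp[2]-.0525) for p in cor]);m=W.mean(0);v=W-m
print("nut",m,np.hypot(v[:,0],v[:,1]),"in tool",M.T@(m-tp), "yaw",np.arctan2(M[1,1],M[0,1]))
a=np.arctan2(v[:,1],v[:,0]);print("phase",np.angle(np.mean(np.exp(6j*a)))/6+np.pi/6, "tilt",M[:,2])
c,d=pickle.load(open("pics/n2.pkl","rb"))
cor=np.array([(95,130),(210,76),(326,130),(318,268),(210,322),(100,265)])*75/400+[239,167]-.4
print("table nut",np.mean([atz(c,p,.03) for p in cor],0))
```

```text
nut [0.49475418 0.27124687 0.1464479 ] [0.0207053  0.02093073 0.02089528 0.0210852  0.02013984 0.020961  ] in tool [ 4.53022733e-04 -3.27282432e-05  5.24999670e-02] yaw 0.32521098180497554
phase 0.3279477474240142 tilt [-1.51723528e-03 -9.11988765e-04 -9.99998433e-01]
table nut [0.49662537 0.27200493 0.03      ]
```

```bash
cat >> h.py <<'E'
STUD=np.array([.5039,.0107]);ZT=.154
def xy(yaw): return STUD-.00045*np.array([-np.sin(yaw),np.cos(yaw)])
def st(tag=""):
    s=env.get_state();F=s["force"];M=R.from_quat(np.roll(s["orientation"],-1)).as_matrix()
    y=np.arctan2(M[1,1],M[0,1]);print(tag,"t%.2f nutz %.2f mm yaw %.3f F %s Tz %.3f dxy %s op %.2f"%(s["time"],1e3*(s["tcp_pos"][2]-.0675-ZT),y,np.round(F,1),s["torque"][2],np.round(1e3*(np.array(s["tcp_pos"][:2])-xy(y)),2),1e3*s["opening"]),flush=True);return s
E
python3 - <<'E'
from h import *
y=.325
env.movel([.495,.271,.265],velocity=.25)
env.reach([*xy(y),.262],down(y));env.movel([*xy(y),.245],velocity=.1);env.dwell(.3);st("above")
env.movel([*xy(y),.232],velocity=.05);st("a")
r=env.movel([*xy(y),.208],velocity=.02,stop_force=4);s=st(r);env.dwell(.3);s=st("rest")
z=s["tcp_pos"][2]
env.movel([*s["tcp_pos"][:2],z-.0005],velocity=.01);st("-.5mm")
env.movel([*s["tcp_pos"][:2],z],velocity=.01);st("0")
E
```

```text
above t10.41 nutz 23.90 mm yaw 0.325 F [-0.7 -0.7 -2.8] Tz 0.026 dxy [0.25 0.14] op 35.08
a t10.82 nutz 10.01 mm yaw 0.325 F [-0.7  0.3 -2.2] Tz -0.004 dxy [-0.31 -0.08] op 35.20
True t11.80 nutz -10.93 mm yaw 0.325 F [-0.6  1.   5.1] Tz 0.014 dxy [-0.06  0.  ] op 35.03
rest t12.10 nutz -10.93 mm yaw 0.325 F [-0.2 -0.5  4.6] Tz 0.012 dxy [-0.1  -0.02] op 35.09
-.5mm t12.35 nutz -10.93 mm yaw 0.325 F [-1.6 -1.1  6.3] Tz -0.048 dxy [ 0.16 -0.01] op 34.99
0 t12.60 nutz -10.86 mm yaw 0.325 F [ 0.2 -0.3  1.4] Tz 0.024 dxy [0.12 0.  ] op 35.16
```

Run:
```python
from h import *
s=env.get_state();y=.325;z=s["tcp_pos"][2]-.0003
zmax=-1;hist=[]
for i in range(20):
    y+=.09;z+=.00034
    env.movel([*xy(y),z],velocity=.05,rot=down(y))
    s=st(i);push=s["force"][2]+1.8;nz=s["tcp_pos"][2]
    zmax=max(zmax,nz)
    if push<1.3 and (i>1) and nz<zmax-.0002+.0002*(push<.6): 
        print("drop?");break
    z+=np.clip((push-4.8)/5e3*.6,-.0006,.0006)
```

```text
0 t12.85 nutz -10.57 mm yaw 0.414 F [-0.9  0.   4.9] Tz 0.016 dxy [0.26 0.05] op 35.00
1 t13.10 nutz -10.22 mm yaw 0.502 F [0.1 0.9 3.5] Tz 0.050 dxy [0.17 0.01] op 35.11
2 t13.35 nutz -9.87 mm yaw 0.591 F [1.2 0.1 3.3] Tz 0.004 dxy [ 0.15 -0.01] op 35.23
3 t13.60 nutz -9.49 mm yaw 0.681 F [0.4 0.5 1.9] Tz 0.012 dxy [0.1  0.01] op 35.08
4 t13.85 nutz -9.23 mm yaw 0.770 F [0.8 0.2 2.8] Tz -0.015 dxy [ 0.13 -0.  ] op 35.01
5 t14.10 nutz -8.93 mm yaw 0.860 F [1.1 1.1 1.7] Tz -0.024 dxy [0.1  0.02] op 35.10
6 t14.35 nutz -8.65 mm yaw 0.950 F [1.3 1.4 2.7] Tz -0.012 dxy [0.12 0.01] op 35.06
7 t14.60 nutz -8.53 mm yaw 1.040 F [1.1 0.1 2.7] Tz 0.010 dxy [-0.03 -0.09] op 34.96
8 t14.85 nutz -8.53 mm yaw 1.130 F [-0.5 -0.2  0.8] Tz 0.023 dxy [-0.47 -0.23] op 34.99
9 t15.10 nutz -8.56 mm yaw 1.220 F [-0.   0.4 -1.7] Tz -0.051 dxy [-0.51 -0.1 ] op 35.26
drop?
```

Run:
```python
from h import *
s=st();y=1.22
r=env.movel([*xy(y),s["tcp_pos"][2]-.007],velocity=.015,rot=down(y),stop_force=3);st(r);env.dwell(.15);st()
c=calibration("side");p,d=camera("side");u=P(c)@[*STUD,.15,1];u=(u[:2]/u[2]).astype(int)-40
cv2.imwrite("pics/sd.png",cv2.resize(p[u[1]:u[1]+80,u[0]:u[0]+80],(480,480),interpolation=cv2.INTER_CUBIC))
```

```text
t15.10 nutz -8.56 mm yaw 1.220 F [-0.   0.4 -1.7] Tz -0.051 dxy [-0.51 -0.1 ] op 35.26
True t15.51 nutz -13.47 mm yaw 1.220 F [-1.1  0.3  4. ] Tz -0.018 dxy [0.05 0.14] op 35.03
 t15.66 nutz -13.49 mm yaw 1.221 F [0.  0.1 5.8] Tz -0.006 dxy [0.07 0.13] op 34.97
```

View pics/sd.png

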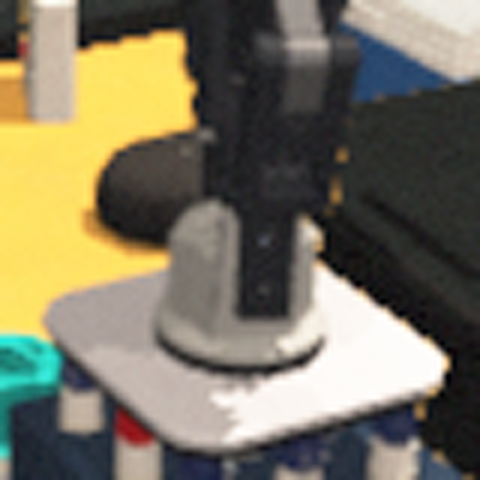

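The nut dropped 4.95 mm and the push vanished on the way, so it is in the thread (the side view shows it upright). Now clockwise, following the pitch and watching the torque.

```bash
cat > tight.py <<'E'
from h import *
import sys
s=st();M=R.from_quat(np.roll(s["orientation"],-1)).as_matrix();y=np.arctan2(M[1,1],M[0,1]);y0=1.22
z=s["tcp_pos"][2]-.0005;base=[]
for i in range(60):
    dy=.1 if y0-y<1.25 else .04
    y-=dy;z-=dy*.00382
    env.movel([*xy(y),z],velocity=.05,rot=down(y))
    T=[];Fz=[]
    for k in range(4):
        env.dwell(.03);s=env.get_state();T.append(s["torque"][2]);Fz.append(s["force"][2])
    T=np.mean(T);Fz=np.mean(Fz);print(i,"t%.1f turned %.2f nutz %.2f Fz %.1f Tz %.3f j7 %.2f op %.2f"%(s["time"],y0-y,1e3*(s["tcp_pos"][2]-.0675-ZT),Fz,T,s["qpos"][6],1e3*s["opening"]),flush=True)
    z+=np.clip((Fz+1.8-3)/5e3*.5,-.0004,.0004)
    if abs(T)>.2 or y0-y>2.6 or abs(Fz)>12: print("stop");break
E
python3 tight.py
```

```text
t15.71 nutz -13.49 mm yaw 1.221 F [ 0.1 -0.1  6.3] Tz -0.066 dxy [0.07 0.14] op 35.37
0 t16.1 turned 0.10 nutz -13.93 Fz 5.9 Tz -0.064 j7 1.04 op 35.28
1 t16.5 turned 0.20 nutz -14.23 Fz 3.0 Tz -0.012 j7 0.96 op 35.12
2 t16.9 turned 0.30 nutz -14.56 Fz 2.7 Tz -0.032 j7 0.87 op 35.08
3 t17.2 turned 0.40 nutz -14.86 Fz 2.1 Tz -0.001 j7 0.78 op 34.74
4 t17.6 turned 0.50 nutz -15.17 Fz 1.2 Tz -0.001 j7 0.69 op 35.19
5 t18.0 turned 0.60 nutz -15.45 Fz 1.4 Tz -0.001 j7 0.60 op 35.28
6 t18.4 turned 0.70 nutz -15.74 Fz 1.2 Tz -0.012 j7 0.51 op 35.07
7 t18.8 turned 0.80 nutz -16.12 Fz 2.2 Tz -0.020 j7 0.42 op 35.36
8 t19.2 turned 0.90 nutz -16.44 Fz 2.3 Tz -0.023 j7 0.33 op 35.05
9 t19.5 turned 1.00 nutz -16.71 Fz 2.2 Tz -0.035 j7 0.24 op 35.10
10 t19.9 turned 1.10 nutz -17.00 Fz 2.5 Tz -0.048 j7 0.16 op 35.06
11 t20.3 turned 1.20 nutz -17.25 Fz 2.6 Tz -0.034 j7 0.07 op 34.93
12 t20.7 turned 1.30 nutz -17.49 Fz 3.2 Tz -0.060 j7 -0.02 op 35.51
13 t21.1 turned 1.34 nutz -17.47 Fz 3.4 Tz -0.035 j7 -0.06 op 35.18
14 t21.5 turned 1.38 nutz -17.42 Fz 3.2 Tz -0.047 j7 -0.09 op 35.36
15 t21.8 turned 
[... 440 characters left out ...]
1 j7 -0.33 op 35.44
22 t24.5 turned 1.70 nutz -18.49 Fz 0.3 Tz -0.059 j7 -0.37 op 34.78
23 t24.9 turned 1.74 nutz -18.62 Fz 0.9 Tz -0.041 j7 -0.40 op 35.43
24 t25.3 turned 1.78 nutz -18.80 Fz 1.8 Tz -0.083 j7 -0.44 op 35.48
25 t25.7 turned 1.82 nutz -18.99 Fz 1.0 Tz -0.052 j7 -0.47 op 35.11
26 t26.1 turned 1.86 nutz -19.14 Fz 1.2 Tz -0.085 j7 -0.51 op 35.03
27 t26.4 turned 1.90 nutz -19.29 Fz 1.2 Tz -0.055 j7 -0.54 op 35.28
28 t26.8 turned 1.94 nutz -19.39 Fz 2.2 Tz 0.005 j7 -0.57 op 35.33
29 t27.2 turned 1.98 nutz -19.50 Fz 1.6 Tz 0.041 j7 -0.61 op 35.10
30 t27.6 turned 2.02 nutz -19.61 Fz 1.5 Tz 0.108 j7 -0.64 op 35.22
31 t28.0 turned 2.06 nutz -19.75 Fz 1.8 Tz 0.232 j7 -0.67 op 35.02
stop
```

The torque climbs sharply from a baseline of about -0.06 to 0.23 N m, which means snug. I'll release, lift, and check the plate travel with wrist depth from the earlier pose.

Run:
```python
from h import *
import pickle
s=st();env.dwell(.1);st()
env.grip(.06,40);env.dwell(.1);s=st("open")
p0=s["tcp_pos"]
env.movel([*p0[:2],p0[2]+.06],velocity=.15);env.movel([.488,.0126,.3295],velocity=.25,rot=None) if 0 else env.reach([.488,.011,.33],down(np.pi/2))
env.dwell(.5);c=calibration("wrist");p,d=camera("wrist");s=st()
c0,d0,_=pickle.load(open("pics/s0.pkl","rb"))
def zs(c,d):
    o=[];Rm=cv2.Rodrigues(c["rvec"])[0]
    for a in np.arange(0,2*np.pi,.1):
        for r in(.030,.036,.04):
            u=P(c)@[*(STUD+r*np.array([np.cos(a),np.sin(a)])),.123,1];u=u[:2]/u[2];q=np.round(u).astype(int)
            D=d[q[1],q[0]]
            if D>0:o.append((Rm.T@(np.linalg.inv(K(c))@np.r_[q,1.]*D-c["tvec"]))[2])
    return np.median(o),np.std(o),len(o)
print("plate before",zs(c0,d0),"after",zs(c,d))
u=P(c)@[*STUD,.13,1];u=(u[:2]/u[2]).astype(int)-50
cv2.imwrite("pics/f.png",cv2.resize(p[u[1]:u[1]+100,u[0]:u[0]+100],(500,500),interpolation=cv2.INTER_CUBIC))
```

```text
t27.98 nutz -19.75 mm yaw -0.839 F [-3.6  1.2  2.5] Tz 0.221 dxy [-0.15  0.05] op 35.02
 t28.07 nutz -19.74 mm yaw -0.839 F [-4.7  2.   1.8] Tz 0.180 dxy [-0.14  0.06] op 34.80
open t28.54 nutz -19.51 mm yaw -0.840 F [-0.3  0.4 -0.7] Tz 0.005 dxy [ 0.37 -0.14] op 59.98
 t31.56 nutz 108.53 mm yaw 1.571 F [ 0.4 -0.1 -0.1] Tz 0.016 dxy [-16.33   0.31] op 59.72
plate before (np.float64(0.12301336284643974), np.float64(0.0006934007193129766), 187) after (np.float64(0.11883145380695313), np.float64(0.004562849678757374), 188)
```

View pics/f.png

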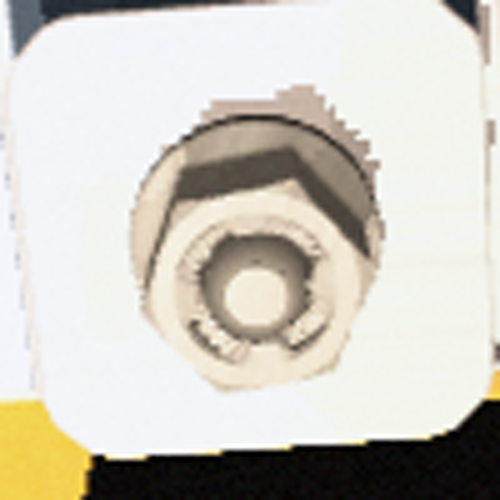

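The nut is upright on the stud (tip at crop (253,297)) and bears on the washer. The plate went down 4.2 mm by depth, so it is home.

```bash
python3 -c "
from cell import job;print(job.job_done())"
```

```text
the job is handed in; nothing more can be done
None
```

The job is handed in. The nut was backed off over the thread end, dropped in (4.95 mm), tightened to about 0.2–0.3 N m with the plate home (about 4 mm by depth), and let go. No verdict came back, and the peak at the thread end was inferred from the drop because my height readings were about 2 mm off.

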